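# Clear the swing of the charging cage's two-stage gate, open it and hold it wide

## Robot

A 6-joint arm with a two-finger parallel gripper is mounted at the origin on a cart in front of the work surface, level with it; the furniture and walls round the work are solid. World frame = base frame: x ahead of the robot, y to its left, z up, the work surface at z = 0. Lengths are in m, angles in degrees, forces in N, time in s.
With the tool pointing down it reaches from about 0.4 to 0.825 m from the base axis. Payload 7 kg.
Tool frame: the origin (TCP) lies between the finger pads; the fingertips stand 25 mm ahead of it and the grasp point (between the pads) lies 6 mm ahead of it; z points along the fingers, y is the line along which they close (so a half turn about z gives the same grasp; the last joint's range is limited). The gripper opens to 88 mm and grips with 3 to 60 N. Pads are 19 mm wide; open, the fingers measure 130 mm over their backs; the gripper's body (78 mm by 193 mm) begins 47 mm behind the grasp point.
Start: joints at [92.309, 20.546, 0.682, 0, -70.136, -16.507], TCP at [0.166, 0.654, 0.252] pointing down, gripper open.
Joint ranges: [-176.03, 176.03], [-82.01, 121.73], [-58.28, 71.71], [-173.87, 95.51], [-174.79, -0.11], [-173.66, 173.66]. Speed limits (degrees/s): [136.94, 136.94, 172.46, 180, 180, 180].

## Interface

Orientations are given as [roll, pitch, yaw] about the fixed x, y, z axes, in that order (R = Rz(yaw) Ry(pitch) Rx(roll)).
In Python, from plant import r gives the robot as it stands.
- The arm moves only by the shell command python3 -m crank 'ROWS' [FORCE]. ROWS is JSON, a list of rows, each a list of 3 entries, a list of its own where there are three numbers: the turn, a rotation vector about the tool's x, y, z in degrees, then the shift along the tool's x, y, z in cm, then the closure, from -1 (fully open) to 1 (shut). In form: [[[wx, wy, wz], [dx, dy, dz], fingers], ...]. A call has 1 to 8 rows; each row shifts and turns the commanded pose from where the row before left it, along the tool's axes as they then stand; what a row does not reach is not made up. A row lasts 1/10 s, in which the tool goes at most 50 mm and 8.59 degrees, less where a joint would pass 70% of its speed; a pose out of reach is approached as far as the arm can. A call with a gripper value outside its range is refused whole. The fingers move at their own pace and stop on an object; FORCE is the grip in N (left out, the last holds). Time passes only in rows, so rows that do not move let the fingers close. It gives the time, the measured TCP pose, the force, the opening and the grip force at its end, in the units of the state.
- r.get_state(): the state, without advancing time (a new reading comes with each control period).
- r.capture(name): name is "side" or "top" or "wrist"; returns a dict with "color" (384x512x3 uint8, red, green, blue), "range_z" (384x512 float32, m along the optical axis (not along the pixel's ray), 0 where there is no reading), "intrinsics" (3x3 intrinsics, pixels), "world_from_camera" (4x4, takes a point from camera to world coordinates); the wrist camera has in their place "hand_eye" (4x4, takes a point from camera to tool coordinates, whose origin is the TCP and whose axes are the flange's). Camera axes: x right, y down, z forward; pixel columns grow to the right and rows downward; lengths in m; the calibration is good to about 2 mm. The wrist camera is an equidistant fisheye: a pixel r from the principal point sees the ray r / f radians off the axis. A picture is of the moment at which its call begins: read the wrist's pose just before it.
- r.close_job(): hands the job in; it is judged then, once.
The state is a dict: "time_s": time; "joints": joint angles; "qd": joint speeds; "joint_torque": joint torques, N m; "tcp_pos": TCP position; "eef_rot": TCP orientation; "contact_force": force on the tool from outside, world axes, zero at the start; "moment": the same for the moment, N m; "gripper_width": finger opening in m; "gripper_force": force on a finger pad.
Only numpy, scipy, OpenCV 4.12 (cv2) and the standard library are available. Lean on these libraries where they do the work, as an engineer would, in place of code of your own. Each camera call takes 0.05 s, during which the arm holds its last target. There are 200 camera calls.

## Task

Open the blue charging cage's sprung gate and hold it for someone who will lift the packs out with both hands. First clear its swing by standing the orange parts pot fully down inside its grey twin and letting it go; then squeeze the red catch so that the gate springs ajar, squeeze the yellow safety catch on the gate and swing the gate past its detent until it is wide open, about square to the cage. It pulls itself back, so finish while still holding it wide open; never let the gate strike a pot, and leave the other things on the bench where they are.

Things in the scene. Friction and masses are not known exactly. Their poses are not given: they have to be found in the camera images.
- cage: Blue steel battery charging cage, mesh sides, solid roof, fixed to the bench: 150 mm deep (its x), 280 wide (y), 150 high. Origin at the centre of its underside, on the bench. x points from the gate (front face, plane x = -85 mm) to the back, y to the hinge side, z up. On the roof behind the gate a 10 mm high keeper strip for the safety hook. Two battery packs stand inside.
- first_catch (a joint): Red catch on the frame's post beside the gate's free edge, in m: 0 sprung out (bolt in front of the gate), grows as it is squeezed, stop at 0.012; the gate is free above 0.009. Takes about 4 N to start, 9 to 12 N at full travel; springs back when let go.
- first_catch_grip (a point): Middle of the red catch's two upright finger tabs when squeezed, 188 mm above the bench. They face along the cage's y, 28 mm wide along its x, tops at 205 mm. Outer one (dark) fixed, outer face 17.5 mm from here to -y; inner one (red), outer face 27.5 mm from here to +y at rest, 15.5 squeezed. Squeeze from above, fingertips no lower than 160 mm (gate top below: 148).
- second_catch (a joint): Yellow safety catch on the gate: lever angle in rad, 0 at rest (hook down), grows as its tabs are squeezed together, stop at 0.28; the hook passes the keeper above 0.125. Takes about 3 N to start, 8 N at full travel; springs back when let go. Unless squeezed, its hook stops the gate ajar at 0.14 to 0.16 rad. Once the gate is past 0.3 rad the squeeze is no longer needed.
- second_catch_grip (a point): Middle of the yellow catch's tabs when squeezed, also the gate's handle: 188 mm above the bench, 150 mm from the hinge axis, moves with the gate. Tabs face along the gate's normal, 30 mm wide, tops 199 mm: front one (dark) fixed, front face 16.5 mm before this point; rear one (yellow) leans back, up to 30 mm behind it at rest, upright and 17.5 mm behind it squeezed. Squeeze from above, fingertips no lower than 168 mm.
- gate_hinge (a point): Point on the gate's upright hinge axis, at the front left of the cage, 188 mm above the bench.
- gate_edge (a point): Top of the gate's free edge (gate 225 mm long from the hinge axis, 12 mm thick, top at 148 mm, bottom at 14 mm above the bench). The sweep reaches 225 mm from the hinge axis.
- gate_swing (a joint): Gate opening in rad: 0 shut; opens towards the robot, clockwise from above. A plunger pushes it ajar (0.14) once the red catch is squeezed. A closing spring (0.22 N m per rad) pulls it back; a detent must be pushed over between 0.66 and 1.04 (0.65 N m in all, 4.5 N at the handle). Let go beyond it, the gate falls back to rest at 1.04. Stop at 1.66.
- gate: The gate: blue frame, wire mesh, yellow sign plate, carries the yellow catch, whose hook arm runs back over the roof, 31 to 37 mm from the grip point towards the hinge, and rises when squeezed. Origin on the hinge axis at bench height; x is the gate's normal (into the cage when shut), -y runs along the gate to the free edge.
- pot_orange: Orange plastic parts pot, empty, open at the top, loose, 70 g: round, 75 mm high, 40 mm across at the foot, slightly tapered, then a collar 65 mm across over the upper 22 mm, wall 2.5 mm, its inner floor raised 32 mm above its foot. Origin at the centre of its underside, z up. Stands in front of the cage, in the gate's swing.
- pot_grey: Grey plastic pot of the same shape and size as the orange one, loose, upright, standing clear of the gate's swing. A pot fully home in it stands with its foot 32 mm above the bench, about 2 mm play all round, and 32 mm of it showing above the rim.
- screw_box: Small cardboard box of screws, 60x90x46 mm, bystander; origin at the centre of its underside.
- tape_measure: Yellow tape measure, 34x78x66 mm, bystander; origin at the centre of its underside.
- screwdriver_red: Red screwdriver, 32x208x34 mm, bystander; origin at the centre of its underside.
Mind the look-alikes: they are no part of the job. What is shaped like the pot_grey but turquoise is not meant.

How it is judged (in metres and radians):
On the way, in this order (a step that is already met when the one before it is completed fails the run):
1. the orange pot stands fully down in the grey pot, released, the gate still shut (horizontal distance between pot_orange and pot_grey below 0.005 m and z of pot_orange in the frame of pot_grey between 0.028 and 0.036 m and angle between each of pot_orange, pot_grey's own z axis and vertical below 0.08 rad and contact force between the fingers and pot_orange below 0.05 N and contact force between the fingers and pot_grey below 0.05 N and linear speed of pot_orange below 0.02 m/s and value of joint gate_swing below 0.05 rad), for 0.2 s.
2. the red catch has been squeezed and the gate has sprung ajar onto its safety hook (value of joint gate_swing between 0.08 and 0.3 rad and value of joint second_catch below 0.08 rad), for 0.2 s.
3. the yellow catch is squeezed while the gate is ajar (value of joint second_catch above 0.13 rad and value of joint gate_swing below 0.35 rad), for 0.1 s.
4. the gate is swung out past its detent (value of joint gate_swing above 1.1 rad), for 0.1 s.
At the end, for the whole second after the job is handed in: The gripper's fingers hold the gate (contact force over 0.5 N) still at more than 1.35 rad (77 degrees) open, speed below 0.1 rad/s; the orange pot stands in the grey one, centres within 5 mm, its foot 28 to 36 mm above the grey pot's, both upright within 0.08 rad, still and not touched (horizontal distance between pot_orange and pot_grey below 0.005 m and z of pot_orange in the frame of pot_grey between 0.028 and 0.036 m and angle between each of pot_orange, pot_grey's own z axis and vertical below 0.08 rad and contact force between the fingers and pot_orange below 0.05 N and contact force between the fingers and pot_grey below 0.05 N and linear speed of pot_grey below 0.02 m/s and value of joint gate_swing above 1.35 rad and velocity of joint gate_swing between -0.1 and 0.1 rad/s and contact force between the fingers and gate above 0.5 N); the arm keeps its last pose, push and grip.
It fails at once if the gate strikes a pot (contact force between gate and pot_orange above 0.3 N or contact force between gate and pot_grey above 0.3 N).
It fails at once if a bystander is moved more than 30 mm (distance of any of screw_box, tape_measure, screwdriver_red from where it was at the start of the episode above 0.03 m).
It also fails if it takes over 58 s, if anything falls off the work surface, if the arm or the gripper's body presses on something with over 40 N, if the wrist force passes 120 N, or if a joint passes its speed limit or range.

## Working session

There is one attempt and no reset: what is moved stays moved. The work goes in short steps, Python scripts to look and compute and a shell command to move; the robot and the scene stay as the last step left them, time stands still between calls to the robot, and variables do not carry over. Pictures are saved under pics/ and viewed, at most 10 in all, crops included, and the job is handed in when it is done.

```bash
mkdir -p pics; ls; python3 - <<'E'
from plant import r
import cv2,pickle,numpy as np
s=r.get_state();print(s)
d={}
for n in("top","side"):
    d[n]=r.capture(n);cv2.imwrite(f"pics/{n}0.png",d[n]["color"][:,:,::-1])
    print(n,d[n]["intrinsics"],d[n]["world_from_camera"])
pickle.dump(d,open("d0.pkl","wb"))
E
```

```text
pics
{'time_s': 0.0, 'joints': array([ 9.23087655e+01,  2.05908516e+01,  6.34400439e-01, -2.00181397e-02,
       -7.01355180e+01, -1.65068080e+01]), 'qd': array([ 0.01474127,  0.0331044 ,  0.01369148,  0.01282506, -0.0048446 ,
       -0.04012818]), 'joint_torque': array([ 1.57304448e-04, -5.82718956e+01,  2.93048841e+01,  6.99746355e+00,
        6.73916191e-03, -1.53012897e-04]), 'tcp_pos': array([0.16547426, 0.65394727, 0.25063432]), 'eef_rot': array([ 1.79906474e+02, -8.09083264e-03, -1.42048531e+01]), 'contact_force': array([0.01035228, 0.53149475, 0.45156633]), 'moment': array([-0.01140084,  0.02594208,  0.04592163]), 'gripper_force': 0.0, 'gripper_width': 0.08758728424928262}
top [[497.24379797   0.         246.03943489]
 [  0.         497.24379797 195.50783141]
 [  0.           0.           1.        ]] [[-0.37749532 -0.89355935  0.24299995  0.09102056]
 [-0.92600935  0.36370073 -0.10113584  0.23280288]
 [ 0.00199162 -0.26319853 -0.96473964  1.69534921]
 [ 0.          0.          0.          1.        ]]
side [[385.91914892   0.         260.03759076]
 [  0.         385.91914892 193.23829335]
 [  0.           0.           1.        ]] [[ 0.99192844 -0.08922153  0.09009707  0.34257778]
 [-0.12569133 -0.78558057  0.60585877 -0.77913378]
 [ 0.01672287 -0.61229297 -0.79045409  1.25448887]
 [ 0.          0.          0.          1.        ]]
```

View pics/top0.png

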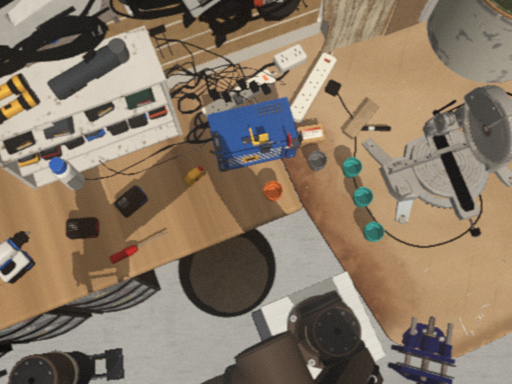

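View pics/side0.png

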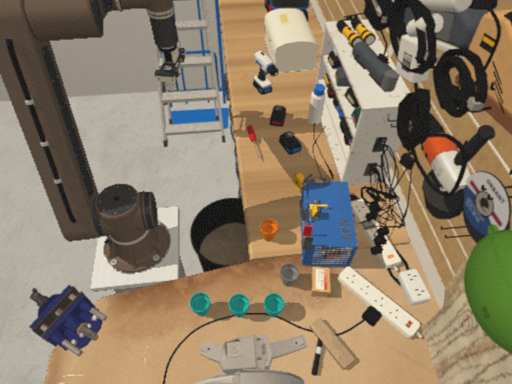

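Top view: cage at (255,135), orange pot (273,190), grey pot (317,160), turquoise ones at (352,167), (362,197) and (373,231). Side view: orange (269,229), grey (289,273), cage (327,222). Next I measure the cage roof and the pots.

```bash
cat > h.py <<'E'
import numpy as np,cv2
def cloud(c):
    z=c["range_z"];K=c["intrinsics"];v,u=np.mgrid[:z.shape[0],:z.shape[1]]
    p=np.stack([(u-K[0,2])/K[0,0]*z,(v-K[1,2])/K[1,1]*z,z],-1)
    T=c["world_from_camera"];return p@T[:3,:3].T+T[:3,3]
def hsv(c): return cv2.cvtColor(c["color"],cv2.COLOR_RGB2HSV)
E
python3 - <<'E'
import pickle;from h import *
d=pickle.load(open("d0.pkl","rb"))
for n in d:
    c=d[n];P=cloud(c);H=hsv(c);ok=c["range_z"]>0
    h,s,v=H[...,0],H[...,1],H[...,2]
    x,y,z=P[...,0],P[...,1],P[...,2]
    box={"top":(200,95,340,205),"side":(240,170,365,300)}[n]
    roi=np.zeros_like(ok);roi[box[1]:box[3],box[0]:box[2]]=1
    m=ok&roi&(h>100)&(h<125)&(s>120)&(z>.14)&(z<.165)
    q=P[m][:,:2].astype(np.float32);print(n,"roof",len(q),cv2.minAreaRect(q),cv2.boxPoints(cv2.minAreaRect(q)).round(3).tolist(),np.median(z[m]))
    for nm,mm in dict(orange=(h>4)&(h<14)&(s>190)&(v>120),red=((h<4)|(h>176))&(s>170)&(z>.1),yellow=(h>18)&(h<32)&(s>150)&(z>.1),grey=(s<75)&(z>.03)&(z<.09)&(x>.3)).items():
        if nm=="grey": 
            b={"top":(303,145,330,172),"side":(275,260,300,285)}[n]
            r2=np.zeros_like(ok);r2[b[1]:b[3],b[0]:b[2]]=1
        else:r2=roi
        m=ok&r2&mm
        if not m.sum():print(nm,0);continue
        q=P[m];vv,uu=np.nonzero(m);print(n,nm,m.sum(),"px",uu.mean().round(),vv.mean().round(),"mean",q.mean(0).round(3),"min",q.min(0).round(3),"max",q.max(0).round(3))
        if nm in("orange","grey"):
            t=q[q[:,2]>.068]; 
            if len(t)>5:
                (cx,cy),rr=cv2.minEnclosingCircle(t[:,:2].astype(np.float32));print("  rim",cx,cy,rr,len(t))
E
```

```text
top roof 2894 ((0.6905965805053711, -0.03955879807472229), (0.2759699523448944, 0.16971507668495178), 81.98845672607422) [[0.5870000123977661, -0.164000004529953], [0.7549999952316284, -0.18799999356269836], [0.7940000295639038, 0.08500000089406967], [0.6259999871253967, 0.10899999737739563]] 0.14805479902826502
top orange 56 px 272.0 189.0 mean [ 0.495 -0.032  0.042] min [ 0.453 -0.057  0.024] max [ 0.514 -0.005  0.077]
top red 9 px 289.0 140.0 mean [ 0.59  -0.124  0.193] min [ 0.583 -0.126  0.163] max [ 0.603 -0.122  0.207]
top yellow 88 px 260.0 138.0 mean [ 0.636 -0.041  0.176] min [ 0.625 -0.062  0.145] max [ 0.682 -0.018  0.199]
top grey 236 px 317.0 159.0 mean [ 0.532 -0.22   0.052] min [ 0.495 -0.249  0.03 ] max [ 0.559 -0.184  0.081]
  rim 0.5264426469802856 -0.21679863333702087 0.032988421618938446 44
side roof 2382 ((0.6976976990699768, -0.038954511284828186), (0.28193286061286926, 0.16563758254051208), 81.86042022705078) [[0.5960000157356262, -0.16699999570846558], [0.7599999904632568, -0.1899999976158142], [0.800000011920929, 0.08900000154972076], [0.6359999775886536, 0.1120000034570694]] 0.14880954860915185
side orange 262 px 270.0 230.0 mean [ 0.494 -0.027  0.048] min [ 0.46  -0.275 -0.003] max [0.655 0.179 0.079]
  rim 0.490660160779953 -0.02857387252151966 0.03375188633799553 43
side red 63 px 307.0 230.0 mean [ 0.599 -0.127  0.182] min [ 0.589 -0.13   0.15 ] max [ 0.61  -0.123  0.206]
side yellow 81 px 315.0 208.0 mean [ 0.646 -0.038  0.174] min [ 0.63  -0.066  0.148] max [ 0.69  -0.001  0.199]
side grey 279 px 289.0 273.0 mean [ 0.535 -0.208  0.052] min [ 0.502 -0.247  0.03 ] max [ 0.565 -0.181  0.079]
  rim 0.5342769026756287 -0.21375980973243713 0.033320676535367966 51
```

```bash
python3 -m crank '[[[0,0,0],[3,3.6,-1],-1],[[0,0,0],[3,3.6,-1],-1],[[0,0,0],[3,3.6,-1],-1],[[0,0,0],[3,3.6,-1],-1],[[0,0,0],[3,3.6,-1],-1],[[0,0,0],[3,3.6,0],-1],[[0,0,0],[3,3.6,0],-1],[[0,0,0],[3,3.6,0],-1]]' 20
python3 -m crank '[[[0,0,0],[3,3.6,0],-1],[[0,0,0],[3,3.6,0],-1],[[0,0,0],[3,3.6,0],-1],[[0,0,0],[3,3.6,0],-1],[[0,0,0],[3,3.6,0],-1],[[0,0,0],[3,3.6,0],-1],[[0,0,0],[3,3.6,0],-1],[[0,0,0],[2,3,0],-1]]'
python3 - <<'E'
from plant import r
import cv2,pickle,numpy as np
np.set_printoptions(precision=4,suppress=True)
s=r.get_state();c=r.capture("wrist");c["s"]=s
print(s["time_s"],s["tcp_pos"],s["eef_rot"],s["joints"],c["intrinsics"],c["hand_eye"])
cv2.imwrite("pics/w1.png",c["color"][:,:,::-1]);pickle.dump(c,open("w1.pkl","wb"))
E
```

```text
time_s: 0.9
tcp_pos: [0.3278, 0.3143, 0.3016]
eef_rot: [-180.0, 0.0, -14.2]
contact_force: [1.2, 0.2, -0.4]
gripper_width: 0.0875
gripper_force: 0.0
time_s: 1.7
tcp_pos: [0.482, -0.0159, 0.3013]
eef_rot: [180.0, 0.0, -14.3]
contact_force: [0.6, 0.9, -0.3]
gripper_width: 0.0876
gripper_force: 0.0
1.7 [ 0.482  -0.0159  0.3013] [179.9824   0.017  -14.2501] [ 21.5556   0.2452 -18.1184   0.0046 -71.6605  54.1929] [[297.3186   0.     252.8855]
 [  0.     297.3186 188.054 ]
 [  0.       0.       1.    ]] [[ 0.0003 -0.9663 -0.2573  0.069 ]
 [ 1.      0.0005 -0.0009 -0.    ]
 [ 0.001  -0.2573  0.9663 -0.1346]
 [ 0.      0.      0.      1.    ]]
```

View pics/w1.png

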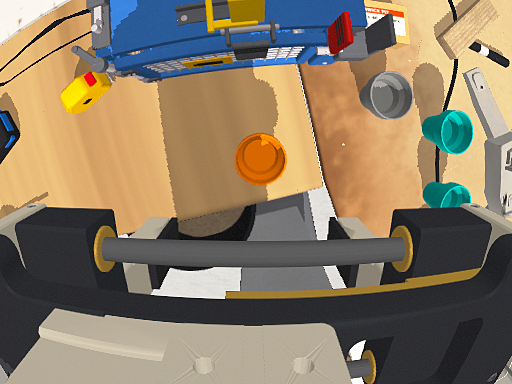

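Wrist view: orange pot (262,158), grey (386,95), turquoise (450,130), red tab (342,33), dark tab (380,38), yellow catch (230,15), tape (85,90). I fit rims from this.

```bash
cat >> h.py <<'E'
from scipy.spatial.transform import Rotation as R
def wcloud(c):
    z=c["range_z"];K=c["intrinsics"];v,u=np.mgrid[:z.shape[0],:z.shape[1]]
    a=(u-K[0,2])/K[0,0];b=(v-K[1,2])/K[1,1];t=np.hypot(a,b)+1e-9
    d=np.stack([np.tan(t)*a/t,np.tan(t)*b/t,np.ones_like(t)],-1)
    p=d*z[...,None];E=c["hand_eye"];s=c["s"];Q=R.from_euler("xyz",s["eef_rot"],degrees=True).as_matrix()
    return (p@E[:3,:3].T+E[:3,3])@Q.T+s["tcp_pos"]
def fitc(q):
    A=np.c_[2*q[:,:2],np.ones(len(q))];x=np.linalg.lstsq(A,(q[:,:2]**2).sum(1),rcond=None)[0]
    return x[:2],np.sqrt(x[2]+x[:2]@x[:2])
def rims(c,box,mask,lo=.068,hi=.082):
    P=wcloud(c);m=np.zeros(mask.shape,bool);m[box[1]:box[3],box[0]:box[2]]=1
    q=P[m&mask&(c["range_z"]>0)&(P[...,2]>lo)&(P[...,2]<hi)]
    return fitc(q),cv2.minEnclosingCircle(q[:,:2].astype(np.float32)),len(q),np.median(q[:,2])
E
python3 - <<'E'
import pickle;from h import *
np.set_printoptions(precision=4,suppress=True)
c=pickle.load(open("w1.pkl","rb"));H=hsv(c);h,s,v=[H[...,i] for i in range(3)];P=wcloud(c);ok=c["range_z"]>0
print("orange",rims(c,(220,120,300,200),(h>4)&(h<16)&(s>180)))
print("grey",rims(c,(350,60,420,125),s<80))
print("turq",rims(c,(405,100,480,155),(h>75)&(h<100)&(s>100)),rims(c,(420,170,475,210),(h>75)&(h<100)&(s>100)))
def st(n,box,m):
    b=np.zeros(ok.shape,bool);b[box[1]:box[3],box[0]:box[2]]=1;q=P[b&m&ok];print(n,len(q),q.mean(0),q.min(0),q.max(0));return q
q=st("redtab",(320,5,365,60),((h<5)|(h>174))&(s>170)&(P[...,2]>.15))
t=q[q[:,2]>.198];print(" top",t.mean(0),cv2.minAreaRect(t[:,:2].astype(np.float32)))
q=st("darktab",(355,5,400,60),(v<110)&(s<120)&(P[...,2]>.17));t=q[q[:,2]>.198];print(" top",t.mean(0),cv2.minAreaRect(t[:,:2].astype(np.float32)))
q=st("box",(360,0,412,45),(P[...,2]>.03)&(P[...,2]<.06))
q=st("tape",(55,60,115,120),(h>20)&(h<32)&(s>150)&(P[...,2]>.03))
m=(h>100)&(h<125)&(s>120)&(P[...,2]>.135)&(P[...,2]<.165)
q=st("roof",(60,0,360,80),m);print(cv2.boxPoints(cv2.minAreaRect(q[:,:2].astype(np.float32))))
E
```

```text
orange ((array([ 0.489, -0.026]), np.float64(0.030813841668932064)), ((0.4888167977333069, -0.026130445301532745), 0.03244418650865555), 268, np.float64(0.07572549476743061))
grey ((array([ 0.532 , -0.2119]), np.float64(0.030955117434719903)), ((0.532258152961731, -0.2125129997730255), 0.03301480785012245), 468, np.float64(0.07508941160158657))
turq ((array([ 0.4646, -0.3123]), np.float64(0.03095488149623105)), ((0.46465060114860535, -0.31276822090148926), 0.03288250416517258), 407, np.float64(0.07412287910103926)) ((array([ 0.3543, -0.3007]), np.float64(0.030851688824625932)), ((0.3554694950580597, -0.3006361126899719), 0.03221907839179039), 203, np.float64(0.07355956212885736))
redtab 639 [ 0.598  -0.1213  0.1875] [ 0.5851 -0.1273  0.1504] [ 0.6126 -0.118   0.2083]
 top [ 0.5989 -0.1222  0.2048] ((0.5992088317871094, -0.12250416725873947), (0.006843755021691322, 0.027238046750426292), 82.56443786621094)
darktab 647 [ 0.5932 -0.1606  0.1926] [ 0.5797 -0.1665  0.1701] [ 0.6074 -0.1576  0.2093]
 top [ 0.5932 -0.1611  0.204 ] ((0.5932937860488892, -0.162041574716568), (0.0059526716358959675, 0.0275704488158226), 80.94261169433594)
box 1032 [ 0.641  -0.2546  0.0465] [ 0.6    -0.2871  0.0322] [ 0.6715 -0.2121  0.0492]
tape 988 [0.6464 0.1943 0.0572] [0.6253 0.1646 0.0301] [0.6751 0.2347 0.0701]
roof 8941 [ 0.643  -0.0114  0.1505] [ 0.5983 -0.1652  0.1351] [0.7087 0.1093 0.1647]
[[ 0.5637 -0.1439]
 [ 0.6388 -0.1653]
 [ 0.7124  0.0924]
 [ 0.6374  0.1139]]
```

```bash
python3 -m crank '[[[0,0,0],[0.9,0.8,0],-1],[[0,0,-8.2],[0,0,2.5],-1],[[0,0,-8.2],[0,0,2.5],-1],[[0,0,-8.2],[0,0,2.5],-1],[[0,0,-8.2],[0,0,2.5],-1],[[0,0,-8.2],[0,0,2.5],-1],[[0,0,-8.2],[0,0,2.5],-1],[[0,0,0],[0,0,0],-1]]' 12
python3 -m crank '[[[0,0,0],[0,0,2.5],-1],[[0,0,0],[0,0,2.5],-1],[[0,0,0],[0,0,2.6],-1],[[0,0,0],[0,0,0],0.2],[[0,0,0],[0,0,0],1],[[0,0,0],[0,0,0],1],[[0,0,0],[0,0,0],1],[[0,0,0],[0,0,0],1]]'
```

```text
time_s: 2.55
tcp_pos: [0.486, -0.0233, 0.1487]
eef_rot: [-179.9, 0.3, 35.2]
contact_force: [-0.9, -0.1, 0.9]
gripper_width: 0.0875
gripper_force: 0.0
time_s: 3.35
tcp_pos: [0.4895, -0.0231, 0.0772]
eef_rot: [179.9, -0.2, 35.0]
contact_force: [-1.3, 0.6, 7.3]
gripper_width: 0.0652
gripper_force: 12.0
```

```bash
python3 -m crank '[[[0,0,0],[0,0,-3],1],[[0,0,0],[0,0,-4],1],[[0,0,0],[0,0,-3.5],1],[[0,0,0],[0,0,0],1],[[0,0,0],[0,0,0],1]]'
python3 - <<'E'
from plant import r
import pickle;from h import *
np.set_printoptions(precision=4,suppress=True)
s=r.get_state();c=r.capture("wrist");c["s"]=s
print(s["tcp_pos"],s["eef_rot"],s["contact_force"])
cv2.imwrite("pics/w2.png",c["color"][:,:,::-1]);pickle.dump(c,open("w2.pkl","wb"))
H=hsv(c);h,sa=H[...,0],H[...,1];P=wcloud(c);m=(h>4)&(h<16)&(sa>180)&(c["range_z"]>0);z=P[...,2][m];print(np.histogram(z,20))
zt=np.percentile(z,98);q=P[m&(P[...,2]>zt-.006)];print(zt,fitc(q),cv2.minEnclosingCircle(q[:,:2].astype(np.float32)))
E
```

```text
time_s: 3.85
tcp_pos: [0.4884, -0.0233, 0.1817]
eef_rot: [180.0, -0.2, 35.0]
contact_force: [0.2, 0.1, -0.3]
gripper_width: 0.0651
gripper_force: 12.0
[ 0.4884 -0.0233  0.1817] [179.9807  -0.1603  34.9676] [ 0.2024  0.0709 -0.2958]
(array([   3,   11,    2,    2,    4,    0,    0,    0,    0,   23,    1,
       2088,  247, 1724, 1487,  801,    1,    0,    0,   11]), array([-0.0124,  0.0003,  0.013 ,  0.0256,  0.0383,  0.051 ,  0.0637,
        0.0763,  0.089 ,  0.1017,  0.1144,  0.1271,  0.1397,  0.1524,
        0.1651,  0.1778,  0.1904,  0.2031,  0.2158,  0.2285,  0.2411]))
0.1813328708151427 (array([ 0.4882, -0.0248]), np.float64(0.03051567116875591)) ((0.5255210399627686, -0.03760434687137604), 0.07423806935548782)
```

View pics/w2.png

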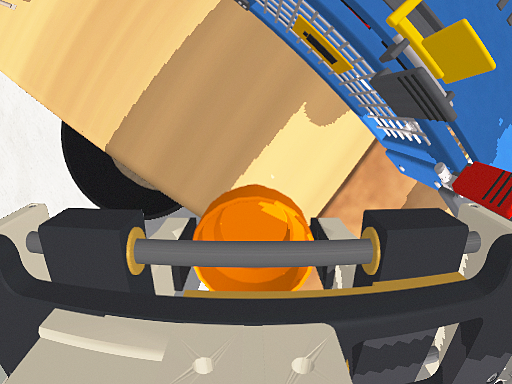

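Orange is held level and centred between the fingers. Its rim is level with the TCP, 1.5 mm off in y.

```bash
python3 -m crank '[[[0,0,0],[-1.2,3,0],1],[[0,0,0],[-1.8,4.4,0],1],[[0,0,0],[-1.8,4.4,0],1],[[0,0,0],[-1.4,3.6,0],1],[[0,0,0],[-1,2.5,0],1],[[0,0,0],[0,0,0],1],[[0,0,0],[0,0,1],1],[[0,0,0],[0,0,0],1]]'
python3 - <<'E'
from plant import r
import numpy as np
s=r.get_state();e=np.array([.5322,-.2107])-s["tcp_pos"][:2];a=np.radians(s["eef_rot"][2]);print(s["tcp_pos"],"cm tool",100*(e@[np.cos(a),np.sin(a)]),100*(e@[np.sin(a),-np.cos(a)]))
E
```

```text
time_s: 4.7
tcp_pos: [0.5302, -0.2106, 0.1679]
eef_rot: [-179.8, 0.2, 35.0]
contact_force: [-0.0, 0.8, -1.9]
gripper_width: 0.0655
gripper_force: 12.0
[ 0.53021861 -0.21062621  0.1679491 ] cm tool 0.15811151052391123 0.11964200121255522
```

```bash
python3 -m crank '[[[0,0,0],[0.15,0.12,0],1],[[0,0,0],[0,0,0],1],[[0,0,0],[0,0,0],1]]'
python3 - <<'E'
from plant import r
import numpy as np
for i in range(2):
    s=r.get_state();e=np.array([.5322,-.2107])-s["tcp_pos"][:2];a=np.radians(s["eef_rot"][2]);print(s["tcp_pos"],"cm tool",100*(e@[np.cos(a),np.sin(a)]),100*(e@[np.sin(a),-np.cos(a)]));r.capture("top")
E
```

```text
time_s: 5.0
tcp_pos: [0.5341, -0.2109, 0.1709]
eef_rot: [180.0, -0.0, 35.1]
contact_force: [0.3, -0.4, 0.3]
gripper_width: 0.0652
gripper_force: 12.0
[ 0.53406141 -0.21089421  0.17086943] cm tool -0.1412050309151767 -0.12282854649434821
[ 0.53401871 -0.21100239  0.17089344] cm tool -0.1315207841722741 -0.12920358291080183
```

```bash
python3 -m crank '[[[0,0,0],[-0.13,-0.13,0],1],[[0,0,0],[0,0,2],1],[[0,0,0],[0,0,0],1],[[0,0,0],[0,0,0],1]]'
python3 - <<'E'
from plant import r
import pickle;from h import *
np.set_printoptions(precision=4,suppress=True)
s=r.get_state();c=r.capture("wrist");c["s"]=s;print(s["tcp_pos"])
pickle.dump(c,open("w3.pkl","wb"))
H=hsv(c);h,sa=H[...,0],H[...,1];P=wcloud(c);ok=c["range_z"]>0;box=np.zeros_like(ok);box[150:330,170:350]=1
m=(h>4)&(h<16)&(sa>180)&ok&box;q=P[m&(P[...,2]>.147)&(P[...,2]<.156)];print("orange",fitc(q),len(q),q[:,2].mean())
g=P[(sa<80)&ok&box&(P[...,2]>.07)&(P[...,2]<.08)];print("grey",len(g),g.min(0) if len(g) else 0,g.max(0) if len(g) else 0, fitc(g) if len(g)>20 else 0)
E
```

```text
time_s: 5.5
tcp_pos: [0.5317, -0.2112, 0.1506]
eef_rot: [-180.0, 0.1, 35.0]
contact_force: [0.3, -0.5, -1.1]
gripper_width: 0.0652
gripper_force: 12.0
[ 0.5317 -0.2112  0.1506]
orange (array([ 0.5298, -0.2122]), np.float64(0.030476930403415634)) 872 0.1493412685558767
grey 495 [ 0.518  -0.2383  0.0701] [ 0.564  -0.1811  0.0784] (array([ 0.5325, -0.2126]), np.float64(0.030497886832886515))
```

```bash
python3 -m crank '[[[0,0,0],[0.12,0.08,0],1],[[0,0,0],[0,0,1],1],[[0,0,0],[0,0,1],1],[[0,0,0],[0,0,1],1],[[0,0,0],[0,0,0.6],1],[[0,0,0],[0,0,0],1],[[0,0,0],[0,0,0],1]]'
```

```text
time_s: 6.25
tcp_pos: [0.5334, -0.2112, 0.1144]
eef_rot: [-180.0, 0.0, 35.0]
contact_force: [-0.0, 0.3, -0.9]
gripper_width: 0.065
gripper_force: 12.0
```

```bash
python3 -m crank '[[[0,0,0],[0,0,0.4],1],[[0,0,0],[0,0,0.3],1],[[0,0,0],[0,0,0],1],[[0,0,0],[0,0,0],1]]'
python3 -m crank '[[[0,0,0],[0,0,0],-0.2],[[0,0,0],[0,0,0],-1],[[0,0,0],[0,0,0],-1],[[0,0,0],[0,0,0],-1],[[0,0,0],[0,0,-4],-1],[[0,0,0],[0,0,-4.8],-1],[[0,0,0],[0,0,-4.8],-1],[[0,0,0],[0,0,0],-1]]'
python3 - <<'E'
from plant import r
import pickle;from h import *
np.set_printoptions(precision=4,suppress=True)
s=r.get_state();c=r.capture("wrist");c["s"]=s;print(s["tcp_pos"])
cv2.imwrite("pics/w4.png",c["color"][:,:,::-1]);pickle.dump(c,open("w4.pkl","wb"))
H=hsv(c);h,sa=H[...,0],H[...,1];P=wcloud(c);ok=c["range_z"]>0;box=np.zeros_like(ok);box[100:330,150:370]=1
m=(h>4)&(h<16)&(sa>180)&ok&box;z=P[...,2][m];print(np.percentile(z,[50,90,98]))
q=P[m&(P[...,2]>.102)&(P[...,2]<.112)];print("orange",fitc(q),len(q),np.median(q[:,2]))
g=P[(sa<80)&ok&box&(P[...,2]>.07)&(P[...,2]<.08)];print("grey",len(g),fitc(g) if len(g)>20 else 0)
E
```

```text
time_s: 6.65
tcp_pos: [0.5345, -0.2116, 0.1086]
eef_rot: [179.9, -0.1, 35.0]
contact_force: [0.7, -2.1, 5.0]
gripper_width: 0.0654
gripper_force: 12.0
time_s: 7.45
tcp_pos: [0.5365, -0.2119, 0.2508]
eef_rot: [179.5, -0.4, 35.1]
contact_force: [-0.1, 0.7, -0.3]
gripper_width: 0.088
gripper_force: 0.0
[ 0.5365 -0.2119  0.2508]
[0.0755 0.1033 0.1085]
orange (array([ 0.5326, -0.2128]), np.float64(0.03045414953378514)) 354 0.10732575948832529
grey 99 (array([ 0.4881, -0.2532]), np.float64(0.08904468486987185))
```

View pics/w4.png

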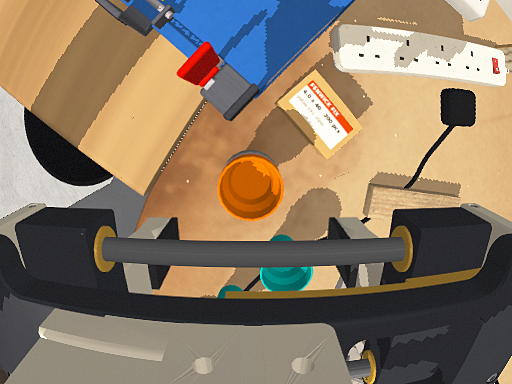

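Orange stands level in the grey pot with its rim at 107 mm, and the box is undisturbed. Red tab (198,62), dark tab (232,92). I refine these now.

```bash
python3 - <<'E'
import pickle;from h import *
np.set_printoptions(precision=4,suppress=True)
u=np.radians(8.1);ey=np.array([np.sin(u),np.cos(u)]);ex=np.array([np.cos(u),-np.sin(u)])
for f,rb,db in(("w1",(320,5,365,60),(355,5,400,60)),("w4",(165,35,225,95),(200,60,265,125))):
    c=pickle.load(open(f+".pkl","rb"));H=hsv(c);h,s,v=[H[...,i] for i in range(3)];P=wcloud(c);ok=c["range_z"]>0
    for n,b,m in(("red",rb,((h<5)|(h>174))&(s>170)),("dark",db,(v<130)&(s<120))):
        k=np.zeros_like(ok);k[b[1]:b[3],b[0]:b[2]]=1;q=P[k&m&ok&(P[...,2]>.19)&(P[...,2]<.21)]
        a=q[:,:2]@ex;e=q[:,:2]@ey;print(f,n,len(q),"x",np.percentile(a,[2,98]),"y",np.percentile(e,[2,98]),"z",np.percentile(q[:,2],98))
g=.596*ex[0]-.147*ex[1],.596*ey[0]-.147*ey[1];print("guess in cage axes",g)
E
```

```text
w1 red 342 x [0.5972 0.6235] y [-0.0399 -0.0339] z 0.20724606489299546
w1 dark 389 x [0.5971 0.6235] y [-0.0789 -0.0741] z 0.20740612044266707
w4 red 601 x [0.5982 0.6237] y [-0.0413 -0.0358] z 0.20760606010370047
w4 dark 452 x [0.598  0.6237] y [-0.0809 -0.0751] z 0.20758832771716054
guess in cage axes (np.float64(0.6107665810938928), np.float64(-0.06155634344953467))
```

```bash
python3 -m crank '[[[0,0,0],[4.2,-0.9,0],-1],[[0,0,0],[4.3,-0.9,0],-1],[[0,0,8.5],[0,0,0],-1],[[0,0,8.5],[0,0,0],-1],[[0,0,8.5],[0,0,0],-1],[[0,0,8.5],[0,0,0],-1],[[0,0,8.5],[0,0,0],-1],[[0,0,0.6],[0,0,0],-1]]' 25
python3 -m crank '[[[0,0,0],[0,0,0],-1],[[0,0,0],[0,0,0],-1]]'
python3 - <<'E'
from plant import r
import numpy as np
s=r.get_state();e=np.array([.5956,-.1478])-s["tcp_pos"][:2];a=np.radians(s["eef_rot"][2]);print(s["tcp_pos"],s["eef_rot"],"cm tool",100*(e@[np.cos(a),np.sin(a)]),100*(e@[np.sin(a),-np.cos(a)]),s["joints"])
E
```

```text
time_s: 8.3
tcp_pos: [0.5921, -0.1475, 0.2422]
eef_rot: [180.0, 0.1, -8.3]
contact_force: [-0.1, 0.3, -1.2]
gripper_width: 0.0875
gripper_force: 0.0
time_s: 8.5
tcp_pos: [0.5925, -0.1476, 0.243]
eef_rot: [180.0, 0.1, -7.9]
contact_force: [-0.2, 0.6, 0.3]
gripper_width: 0.0874
gripper_force: 0.0
[ 0.59246482 -0.14760964  0.24304223] [ 1.79997835e+02  5.21195764e-02 -7.90859733e+00] cm tool 0.31315494348534373 -0.024282466447744844 [ 4.31271599e+00  1.48848875e+01 -8.51268148e+00 -9.71268968e-03
 -6.66538279e+01  7.77825407e+01]
```

Go down 5.2 cm to TCP 0.191, then squeeze.

```bash
python3 -m crank '[[[0,0,0],[0.3,0,2.5],-1],[[0,0,0],[0,0,2.6],-1],[[0,0,0],[0,0,0],-1],[[0,0,0],[0,0,0],0],[[0,0,0],[0,0,0],1],[[0,0,0],[0,0,0],1],[[0,0,0],[0,0,0],1],[[0,0,0],[0,0,0],1]]' 25
python3 -m crank '[[[0,0,0],[0,0,0],1],[[0,0,0],[0,0,0],1],[[0,0,0],[0,0,0],1],[[0,0,0],[0,0,0],1]]'
```

```text
time_s: 9.3
tcp_pos: [0.596, -0.1479, 0.1932]
eef_rot: [-180.0, -0.1, -8.1]
contact_force: [-0.6, 5.8, 3.0]
gripper_width: 0.0532
gripper_force: 3.1
time_s: 9.7
tcp_pos: [0.5958, -0.1493, 0.1931]
eef_rot: [179.9, -0.0, -8.1]
contact_force: [-0.4, -5.8, 0.8]
gripper_width: 0.0323
gripper_force: 25.0
```

```bash
python3 -m crank '[[[0,0,0],[0,0,0],0],[[0,0,0],[0,0,0],-1],[[0,0,0],[0,0,0],-1],[[0,0,0],[0,0,0],-1],[[0,0,0],[0,0,-4],-1],[[0,0,0],[0,0,-4.5],-1],[[0,0,0],[-1.7,-4.7,0],-1],[[0,0,0],[-1.8,-4.7,0],-1]]'
python3 -m crank '[[[0,0,8.5],[0,0,0],-1],[[0,0,8.5],[0,0,0],-1],[[0,0,8.5],[0,0,0],-1],[[0,0,8.5],[0,0,0],-1],[[0,0,8.5],[0,0,0],-1],[[0,0,8.5],[0,0,0],-1],[[0,0,8.5],[0,0,0],-1],[[0,0,8.5],[0,0,0],-1]]'
python3 -m crank '[[[0,0,8.5],[0,0,0],-1],[[0,0,8.5],[0,0,0],-1],[[0,0,8.5],[0,0,0],-1],[[0,0,4.5],[0,0,0],-1],[[0,0,0],[0,0,0],-1],[[0,0,0],[0,0,0],-1]]'
python3 - <<'E'
from plant import r
import pickle;from h import *
np.set_printoptions(precision=4,suppress=True)
s=r.get_state();c=r.capture("wrist");c["s"]=s;print(s["tcp_pos"],s["eef_rot"],s["joints"])
cv2.imwrite("pics/w5.png",c["color"][:,:,::-1]);pickle.dump(c,open("w5.pkl","wb"))
E
```

```text
time_s: 10.5
tcp_pos: [0.5746, -0.0505, 0.2787]
eef_rot: [-180.0, -0.1, -8.3]
contact_force: [1.0, 1.2, -1.4]
gripper_width: 0.0864
gripper_force: 0.0
time_s: 11.3
tcp_pos: [0.5741, -0.0507, 0.2774]
eef_rot: [180.0, -0.0, -76.5]
contact_force: [-0.4, -0.1, -0.5]
gripper_width: 0.088
gripper_force: 0.0
time_s: 11.9
tcp_pos: [0.5742, -0.0506, 0.2774]
eef_rot: [180.0, -0.0, -106.0]
contact_force: [0.9, 0.0, -0.1]
gripper_width: 0.0876
gripper_force: 0.0
[ 0.5742 -0.0506  0.2774] [ 179.9852   -0.016  -105.9527] [ 14.4068  10.4019  -9.7933   0.0068 -69.8257 -30.3618]
```

View pics/w5.png

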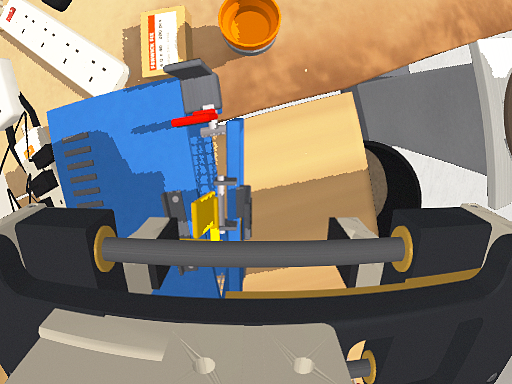

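Gate is ajar (gap at (228,140)); yellow tab (203,212), dark front tab (243,205), free edge (235,122).

```bash
python3 - <<'E'
import pickle;from h import *
np.set_printoptions(precision=4,suppress=True)
c=pickle.load(open("w5.pkl","rb"));H=hsv(c);h,s,v=[H[...,i] for i in range(3)];P=wcloud(c);ok=c["range_z"]>0;Z=P[...,2]
def get(b,m):
    k=np.zeros_like(ok);k[b[1]:b[3],b[0]:b[2]]=1;return P[k&m&ok]
bl=get((215,100,250,300),(h>100)&(h<128)&(s>100)&(Z>.14)&(Z<.155)); r=cv2.minAreaRect(bl[:,:2].astype(np.float32));print("gate top",len(bl),r,cv2.boxPoints(r).tolist())
(vx,vy,x0,y0)=cv2.fitLine(bl[:,:2].astype(np.float32),cv2.DIST_L2,0,.01,.01).ravel();print("line yaw",np.degrees(np.arctan2(vy,vx)),x0,y0)
y=get((185,185,222,240),(h>18)&(h<34)&(s>140)&(Z>.17));d=get((232,180,256,238),(v<140)&(s<120)&(Z>.17)&(Z<.21))
for n,q in(("yellow",y),("dark",d)):
    t=q[q[:,2]>np.percentile(q[:,2],98)-.006];print(n,len(q),q.mean(0),"z98",np.percentile(q[:,2],98),"top",t.mean(0),cv2.minAreaRect(t[:,:2].astype(np.float32)))
np.savez("g.npz",y=y,d=d,bl=bl)
E
```

```text
gate top 1648 ((0.6075892448425293, -0.02462054044008255), (0.189287006855011, 0.02653978392481804), 72.73589324951172) [[0.5668292045593262, -0.11106187105178833], [0.5921733379364014, -0.11893825232982635], [0.6483492851257324, 0.06182079017162323], [0.6230051517486572, 0.06969717144966125]]
line yaw 71.55769 0.5969237 -0.041931823
yellow 775 [ 0.6166 -0.0495  0.1888] z98 0.20080449161155572 top [ 0.6202 -0.0504  0.1989] ((0.6206635236740112, -0.04981071129441261), (0.029323812574148178, 0.0059606400318443775), 74.51775360107422)
dark 314 [ 0.5812 -0.0419  0.1964] z98 0.20178679102923042 top [ 0.582  -0.0394  0.1998] ((0.5818969011306763, -0.038621556013822556), (0.028075819835066795, 0.005307098384946585), 73.61968994140625)
```

```bash
python3 -m crank '[[[0,0,0.5],[-1.36,-2,0],-1],[[0,0,0],[0,0,3],-1],[[0,0,0],[0,0,3],-1],[[0,0,0],[0,0,2.2],-1],[[0,0,0],[0,0,0],-1],[[0,0,0],[0,0,0],-1]]' 20
python3 -m crank '[[[0,0,0],[0,0,0],0],[[0,0,0],[0,0,0],1],[[0,0,0],[0,0,0],1],[[0,0,0],[0,0,0],1],[[0,0,0],[0,0,0],1],[[0,0,0],[0,0,0],1],[[0,0,0],[0,0,0],1]]' 20
```

```text
time_s: 12.55
tcp_pos: [0.5976, -0.043, 0.196]
eef_rot: [180.0, -0.0, -106.5]
contact_force: [-0.2, 0.2, 0.2]
gripper_width: 0.0876
gripper_force: 0.0
time_s: 13.25
tcp_pos: [0.5978, -0.0433, 0.1963]
eef_rot: [-179.9, -0.0, -106.6]
contact_force: [-1.2, -2.1, 4.7]
gripper_width: 0.0374
gripper_force: 6.3
```

```bash
python3 -m crank '[[[0,0,0],[0,0,0],1],[[0,0,0],[0,0,0],1],[[0,0,0],[0,0,0],1]]' 20; python3 - <<'E'
from plant import r
import numpy as np
s=r.get_state();t=s["tcp_pos"][:2];a=np.radians(s["eef_rot"][2]);h=np.array([.6377,.1014])
print(t,np.linalg.norm(t-h),"dir",np.degrees(np.arctan2(*(t-h)[::-1])),s["gripper_width"],s["gripper_force"])
# arc rows: rotate 8deg cw about the hinge; chord in tool axes after turn
x=np.array([np.cos(a),np.sin(a)]);y=np.array([np.sin(a),-np.cos(a)]);print("hinge in tool cm",100*((h-t)@x),100*((h-t)@y))
for d in(4,8):
    w=np.radians(-d);M=np.array([[np.cos(w),-np.sin(w)],[np.sin(w),np.cos(w)]]);n=h+M@(t-h)
    print(d,"before-turn axes",100*((n-t)@x),100*((n-t)@y),"after-turn",100*((n-t)@(M@x)),100*((n-t)@(M@y)))
E
```

```text
time_s: 13.55
tcp_pos: [0.5969, -0.0431, 0.1962]
eef_rot: [180.0, -0.0, -106.6]
contact_force: [-3.2, -1.2, 6.4]
gripper_width: 0.0339
gripper_force: 20.0
[ 0.59688758 -0.04306322] 0.1501175366511403 dir -105.7755580048981 0.03388015371385122 20.000929534435272
hinge in tool cm -15.010247917527881 0.21261598344050128
4 before-turn axes -0.021732868248226875 1.0475798866014632 after-turn 0.05139555078112436 1.046544042902225
8 before-turn axes -0.11648827517627926 2.091091912997003 after-turn 0.1756691266344576 2.0869535847264298
```

```bash
python3 -m crank '[[[0,0,2],[-0.01,0.52,0],1],[[0,0,3],[-0.02,0.78,0],1],[[0,0,4],[-0.04,1.05,0],1],[[0,0,4],[-0.04,1.05,0],1],[[0,0,4],[-0.04,1.05,0],1],[[0,0,3],[-0.02,0.78,0],1],[[0,0,0],[0,0,0],1]]' 20; cat > arc.py <<'E'
from plant import r
import numpy as np
s=r.get_state();t=s["tcp_pos"][:2];h=np.array([.6377,.1014]);d=np.degrees(np.arctan2(*(t-h)[::-1]))
a=np.radians(s["eef_rot"][2])
print("r",np.linalg.norm(t-h),"open by pos",-d-90-8.1,"by yaw",(-s["eef_rot"][2]-98.1)%360,"F tool x,y",s["contact_force"][:2]@[np.cos(a),np.sin(a)],s["contact_force"][:2]@[np.sin(a),-np.cos(a)],s["gripper_width"],s["gripper_force"],s["joints"])
E
python3 arc.py
```

```text
time_s: 14.25
tcp_pos: [0.5496, -0.0197, 0.1962]
eef_rot: [180.0, -0.1, -126.7]
contact_force: [-2.5, -4.3, 5.3]
gripper_width: 0.0343
gripper_force: 20.0
r 0.1497703485839973 open by pos 27.913176076447037 by yaw 28.5585872858163 F tool x,y 4.989730659231539 -0.5676155130241329 0.03426225052517989 20.004456639289856 [ 1.83752554e+01  1.13720766e+01 -1.97203700e+01  3.93233071e-02
 -5.89560220e+01 -5.50541359e+01]
```

```bash
python3 -m crank '[[[0,0,4],[-0.04,1.05,0],1],[[0,0,4],[-0.04,1.05,0],1],[[0,0,4],[-0.04,1.05,0],1],[[0,0,4],[-0.04,1.05,0],1],[[0,0,4],[-0.04,1.05,0],1],[[0,0,4],[-0.04,1.05,0],1],[[0,0,4],[-0.04,1.05,0],1],[[0,0,0],[0,0,0],1]]' 25; python3 arc.py
```

```text
time_s: 15.05
tcp_pos: [0.5028, 0.0368, 0.1962]
eef_rot: [180.0, -0.2, -154.7]
contact_force: [-9.2, -3.8, 11.7]
gripper_width: 0.0339
gripper_force: 25.0
r 0.14954989236332444 open by pos 56.29008943543541 by yaw 56.56836338030078 F tool x,y 9.90726047940248 0.4578720077334024 0.03388184215651198 25.012615621089935 [ 2.65357596e+01  7.12966887e+00 -2.49923037e+01 -7.28785869e-03
 -5.80392414e+01 -9.12002605e+01]
```

```bash
python3 -m crank '[[[0,0,4],[0.02,1.05,-0.02],1],[[0,0,4],[0.01,1.05,-0.02],1],[[0,0,4],[0,1.05,-0.02],1],[[0,0,4],[-0.02,1.05,0],1],[[0,0,4],[-0.04,1.05,0],1],[[0,0,4],[-0.04,1.05,0],1],[[0,0,3],[-0.02,0.78,0],1],[[0,0,0],[0,0,0],1]]' 25; python3 arc.py
```

```text
time_s: 15.85
tcp_pos: [0.4881, 0.1053, 0.1962]
eef_rot: [-179.9, -0.1, 178.4]
contact_force: [-3.4, -3.1, 6.1]
gripper_width: 0.0341
gripper_force: 25.0
r 0.14967448524189433 open by pos -276.6152533682181 by yaw 83.53832349473942 F tool x,y 3.27036304743976 -3.2008740433194367 0.034107045723535574 25.003690123558044 [ 3.47560025e+01  6.62947003e+00 -2.55765560e+01 -9.88345432e-03
 -5.79061177e+01 -1.26389017e+02]
```

Gate at about 83.5° (1.46 rad). I settle and verify before handing in.

```bash
python3 -m crank '[[[0,0,2],[-0.01,0.5,0],1],[[0,0,0],[0,0,0],1],[[0,0,0],[0,0,0],1],[[0,0,0],[0,0,0],1],[[0,0,0],[0,0,0],1]]' 25; python3 arc.py; python3 - <<'E'
from plant import r
import cv2
for n in("side","top"):
    c=r.capture(n)["color"]
    if n=="side": c=cv2.resize(c[150:320,180:380],None,fx=3,fy=3); cv2.imwrite("pics/end.png",c[:,:,::-1])
E
```

```text
time_s: 16.35
tcp_pos: [0.4882, 0.1097, 0.1962]
eef_rot: [-180.0, -0.1, 176.4]
contact_force: [-4.2, -0.8, 5.6]
gripper_width: 0.0341
gripper_force: 25.0
r 0.14970006268896754 open by pos -274.90348947703694 by yaw 85.45329005670777 F tool x,y 4.176536400966319 -1.0939602133138728 0.0341257686639614 25.015043020248413 [ 3.51883840e+01  6.73516346e+00 -2.54430597e+01 -2.68163177e-02
 -5.79255207e+01 -1.28727374e+02]
```

View pics/end.png

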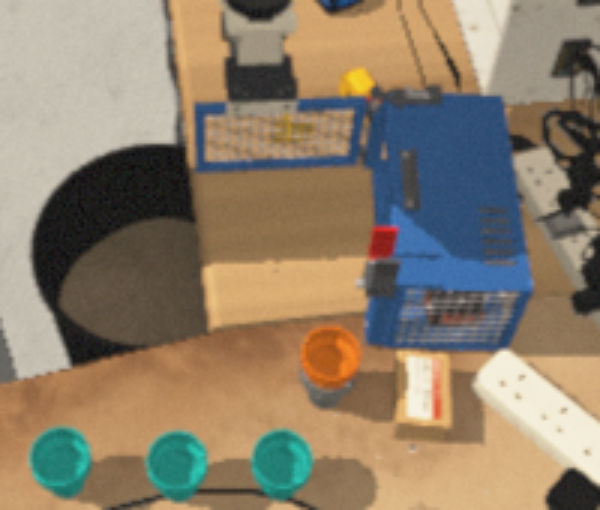

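The gate stands square to the cage, from (200,135) to (365,130), held by the gripper at (262,85). Orange sits in grey at (330,360), and the screw box is in place at (423,388).

```bash
python3 -c "
from plant import r
print(r.close_job())"
```

```text
the job is handed in; nothing more can be done
None
```

The job is handed in at about 16.5 s of the 58 s: the gate is held open at about 85° (1.49 rad) in a 25 N grip, the orange pot stands fully down in the grey one, and the screw box looks undisturbed (I did not re-measure the tape measure or screwdriver). `close_job()` returned no verdict.

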